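Stow the bike lock and latch its tray

TASK

Set the silver bike lock body gently down inside the wooden tray, flat on its floor the way up it lies now, and let go of it. Then slide the tray's lid fully shut, and after that swing the steel hasp over until it lies flat on the lid with the brass staple through its slot. Leave everything else on the bench where it is.

Things in the scene. Friction and masses are not known exactly. Their poses are not given: they have to be found in the camera images.
- tray: Brown wooden tray fixed to the bench, 130 mm wide (x), long axis y, walls 9 mm, rim 59 mm high. Origin at bench height under the hollow's middle; z up. Hollow 112 mm (x) by 190 mm (y from -95 to +95), floor 8 mm above the bench. A solid end block (y -95 to -135 mm, 55 mm high) carries the hasp. The white-painted lid (underside at 45 mm, top at 53 mm) slides along y and opens towards +y.
- lid (a joint): Opening of the sliding lid (m): 0 = fully shut against the end block, grows towards tray +y, 0.18 at most; stiff, about 1.5 N. Starts 0.15 to 0.172 open: this length of the hollow, measured from its y = -95 mm end, is uncovered, and the lid sticks out as far over the +y end.
- lid_grip (a point): Centre of the dark wooden grip block on the lid: 60 mm long (tray x), 16 mm thick (tray y), 28 mm high, standing from 53 to 81 mm above the bench (this point at 67 mm); at tray x = 0, y = 50 mm + lid opening. Axes as the tray's.
- hasp (a joint): Angle of the hasp (rad): 0 = lying flat on the shut lid over the staple (its stop), grows as it swings up and back over the end block; about 1.57 is upright; 2.7 at most. A stiff hinge (about 0.09 N m): it stays where it is left.
- hasp_hinge (a point): On the hasp's hinge axis (along tray x), at tray x = 0, y = -100 mm, 59 mm above the bench. The hasp: a steel strip 30 mm wide, 4 mm thick, 95 mm long from here, with a 36 by 14 mm slot near its free end. Site y points along the strip to the free end (tray y when closed), x along the hinge.
- hasp_grip (a point): Centre of the red round grip across the hasp's free end, 34 mm long along the hinge axis (tray x), 12 mm in diameter; 95 mm from the hinge along the strip and 13 mm above the strip's middle, so 72 mm above the bench when closed. Pinched by its two ends it turns between the fingers while the hasp swings.
- staple (a point): Brass staple on the lid, a loop 24 mm long (tray y) and 6 mm thick that stands 21 mm above the lid; this point is the loop's top middle, 74 mm above the bench, at tray x = 0, y = -35 mm + lid opening.
- lock: Silver plastic bike lock body, loose, a rounded block 110 mm long (its x), 40 mm wide (y), 34 mm high, about 0.3 kg, with two dark shackle holes and a key disc on top. Origin at the centre of its underside, z up.
- bowl: Blue ceramic bowl of keys, 128 mm wide, 55 mm high; bystander. Origin under its centre.
- spray_bottle: Green glass bottle with a white push dispenser, 68 mm wide, 182 mm high; bystander. Origin under its centre.
- mug: White mug, 80 mm wide, 92 mm high, handle on its +y side; bystander. Origin under its centre.
- polish_tin: Flat round black shoe polish tin, 84 mm wide, 24 mm high; bystander. Origin under its centre.
- shoe_brush: Shoe brush lying bristles down, 160 mm long (its x), 50 mm wide, 37 mm high; bystander. Origin under its centre.
- shackle: Dark U-shaped bike lock shackle lying flat, 190 mm long (its x), 106 mm wide, bar 16 mm thick; bystander. Origin at bench height in its middle.
Mind the look-alikes: they are no part of the job. Several things look just like the lock: the one meant starts farthest from the robot's base.

How it is judged:
By the outcome, as a careful person would: the job done as asked, in the order asked, and still so for the second after the job is handed in, with the robot touching nothing.
It also fails if it takes over 72 s, if anything falls off the work surface, if the arm or the gripper's body presses on something with over 40 N, if the wrist force passes 120 N, or if a joint passes its speed limit or range.

ROBOT

A 7-joint arm with a two-finger parallel gripper is mounted at the origin on the work surface. World frame = base frame: x ahead of the robot, y to its left, z up, the work surface at z = 0. Lengths are in m, angles in rad, forces in N, time in s.
With the tool pointing down it reaches from about 0.35 to 0.9 m from the base axis. Payload 7.2 kg.
Tool frame: the origin (TCP) lies midway between the tips of the shut fingers; the grasp point (between the pads) lies 19 mm behind it; z points along the fingers, x is the direction in which the jaws open and shut, and the axes are right-handed (so a half turn about z gives the same grasp; the last joint's range is limited). The gripper opens to 88 mm and grips with 3 to 60 N. Pads are 20 mm wide; open, the fingers measure 115 mm over their backs; the gripper's body (75 mm by 178 mm) begins 61 mm behind the grasp point.
Start: joints at [1.105, 0.411, -0.013, 1.596, 0.006, 1.134, -0.082], TCP at [0.242, -0.576, 0.223] pointing down, gripper open.
Joint ranges: [-2.95, 2.95], [-0.29, 1.99], [-1.47, 1.44], [0.14, 2.54], [-1.03, 4.17], [0.13, 1.85], [-2.86, 2.86]. Speed limits (rad/s): [2.39, 2.39, 3.01, 3.01, 3.14, 3.14, 3.14].

INTERFACE

Orientations are given as a rotation vector (axis times angle).
In Python, from station import * gives the robot as it stands. The module is installed in compiled form; this text tells all that it offers.
- The arm moves only by the shell command python3 -m handwheel 'ROWS' [OPENING] [FORCE]. ROWS is JSON, a list of rows, each an object of numbers: "tx", "ty", "tz": the shift along the tool's x, y, z in cm; "yaw": the turn about the tool's z in rad. In form: [{"tx": .., "ty": .., "tz": .., "yaw": ..}, ...]. A call has 1 to 5 rows; each row shifts and turns the commanded pose from where the row before left it, along the tool's axes as they then stand; what a row does not reach is not made up. A row lasts 1/8 s, in which the tool goes at most 62.5 mm and 10.7 degrees, less where a joint would pass 70% of its speed; a pose out of reach is approached as far as the arm can. A call with a gripper value outside its range is refused whole. OPENING is the finger opening in cm, from 0 to 8.78, set as the call begins (- or left out, the last holds). The fingers move at their own pace and stop on an object; FORCE is the grip in N (left out, the last holds). Time passes only in rows, so rows that do not move let the fingers close. It gives the time, the measured TCP pose, the force and the opening at its end, in the units of the state.
- sense(): the state, without advancing time (a new reading comes with each control period).
- capture(name): name is "side" or "top"; returns a dict with "image" (480x640x3 uint8, red, green, blue), "vertical_fov" (degrees; the focal length in pixels is half the picture's height over the tangent of half this angle, whatever the lens; pixels are square), "cx", "cy" (the principal point, pixels), "world_from_camera" (4x4, takes a point from camera to world coordinates). Camera axes: x right, y down, z forward; pixel columns grow to the right and rows downward; lengths in m; the calibration is good to about 2 mm. A picture is of the moment at which its call begins. There is no depth.
- close_job(): hands the job in, once; it reports no verdict.
The state is a dict: "time_s": time; "q": joint angles; "qvel": joint speeds; "joint_efforts": joint torques, N m; "ee_pos": TCP position; "tcp_rot": TCP orientation; "contact_force": force on the tool from outside, world axes, zero at the start; "torque": the same for the moment, N m; "finger_gap": finger opening in m.
Only numpy, scipy, OpenCV 4.12 (cv2) and the standard library are available. Lean on these libraries where they do the work, as an engineer would, in place of code of your own. Each camera call takes 0.05 s, during which the arm holds its last target.

## Working session

There is one attempt and no reset: what is moved stays moved. The work goes in short steps, Python scripts to look and compute and a shell command to move; the robot and the scene stay as the last step left them, time stands still between calls to the robot, and variables do not carry over. Pictures are saved under pics/ and viewed, and the job is handed in when it is done.

```bash
mkdir -p pics; cat > h.py <<'E'
from station import *
import numpy as np, cv2
def K(c):
    h=c["image"].shape[0]; f=h/2/np.tan(np.radians(c["vertical_fov"])/2); return f
def snap(name,fn):
    c=capture(name); np.savez(fn+".npz",**c); cv2.imwrite("pics/"+fn+".png",c["image"][:,:,::-1]); return c
def load(fn):
    d=np.load(fn+".npz"); return {k:(d[k] if d[k].ndim else float(d[k])) for k in d.files}
def w(c,u,v,z):
    f=K(c);T=np.array(c["world_from_camera"]); d=T[:3,:3]@np.array([(u-c["cx"])/f,(v-c["cy"])/f,1]); o=T[:3,3]
    return o+d*(z-o[2])/d[2]
def px(c,p):
    f=K(c);T=np.array(c["world_from_camera"]); q=T[:3,:3].T@(np.array(p)-T[:3,3]); return f*q[0]/q[2]+c["cx"],f*q[1]/q[2]+c["cy"]
def crop(fn,x0,y0,x1,y1,s,out):
    im=cv2.imread("pics/"+fn+".png")[y0:y1,x0:x1]; cv2.imwrite("pics/"+out+".png",cv2.resize(im,None,fx=s,fy=s,interpolation=cv2.INTER_CUBIC))
E
python3 - <<'E'
from h import *
for n in("top","side"):
    c=snap(n,n+"0"); print(n,K(c),c["cx"],c["cy"],np.round(c["world_from_camera"],3).tolist())
s=sense(); print({k:np.round(v,3).tolist() for k,v in s.items()})
E
```

```text
top 552.0760070902174 324.8033677581591 237.96994585891318 [[-0.02, -0.979, 0.204, 0.189], [-1.0, 0.02, -0.002, -0.01], [-0.002, -0.204, -0.979, 1.785], [0.0, 0.0, 0.0, 1.0]]
side 625.049562670859 319.97120844684065 243.46180449610173 [[-0.98, -0.136, 0.148, 0.247], [-0.201, 0.677, -0.708, 1.34], [-0.004, -0.724, -0.69, 1.41], [0.0, 0.0, 0.0, 1.0]]
{'time_s': 0.1, 'q': [1.105, 0.412, -0.013, 1.597, 0.006, 1.134, -0.082], 'qvel': [0.001, -0.001, -0.001, -0.002, 0.0, 0.001, -0.001], 'joint_efforts': [0.004, -58.909, 0.645, -29.171, -0.054, 0.015, 0.0], 'ee_pos': [0.242, -0.576, 0.222], 'tcp_rot': [-2.616, 1.738, 0.002], 'contact_force': [-0.231, 0.266, 0.617], 'torque': [0.021, 0.006, 0.016], 'finger_gap': 0.088}
```

View pics/top0.png

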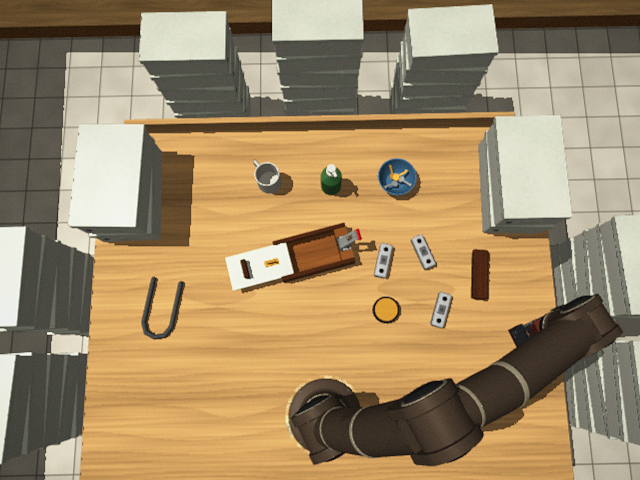

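View pics/side0.png

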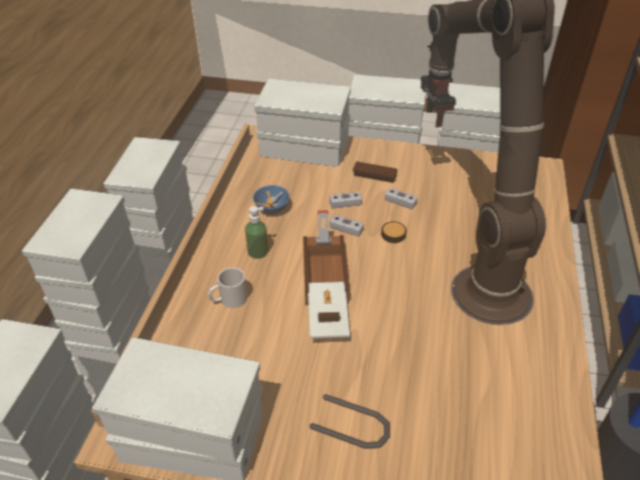

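```bash
python3 - <<'E'
from h import *
crop("top0",215,210,475,335,3,"t0a"); crop("side0",280,175,430,350,3.4,"s0a")
E
```

```text
(no output)
```

View pics/t0a.png

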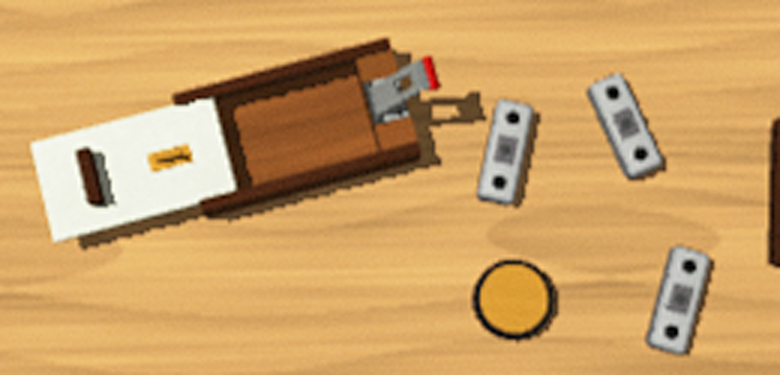

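View pics/s0a.png

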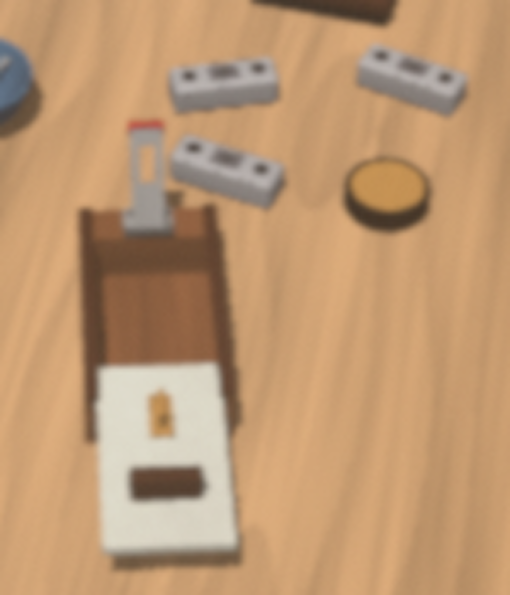

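```bash
cat >> h.py <<'E'
def t(c,x,y,z): return w(c,215+(x+.5)/3-.5,210+(y+.5)/3-.5,z)
def s_(c,x,y,z): return w(c,280+(x+.5)/3.4-.5,175+(y+.5)/3.4-.5,z)
E
python3 - <<'E'
from h import *
T=load("top0");S=load("side0")
R=lambda a:np.round(a,4)
for n,a,b,z in [("A",[(513,118),(500,182)],[(194,148),(262,170)],.034),("B",[(613,93),(641,153)],[(190,76),(261,68)],.034),("C",[(689,266),(671,331)],[(381,56),(446,77)],.034)]:
    P=[t(T,*p,z) for p in a];Q=[s_(S,*p,z) for p in b]
    for X in(P,Q):
        m=(X[0]+X[1])/2;d=X[0]-X[1];print(n,R(m),"sep",R(np.linalg.norm(d)),"ang",np.degrees(np.arctan2(d[1],d[0])).round(1),"dist",np.hypot(*m[:2]).round(3))
for n,a,b,z in [("rimFL",(177,97),None,.059),("rimFR",(388,41),(82,209),.059),("rimNR",(418,156),(216,207),.059),("rimNL",(207,211),(236,425),.059),
 ("lidFL",(31,142),(104,552),.053),("lidNL",(55,241),(238,548),.053),("lidNR",(237,187),(219,366),.053),("lidFR",(211,98),(98,366),.053),("grip",(89,177),(167,470),.081),("staple",(171,156),(160,400),.074)]:
    print(n,R(t(T,*a,z)),R(s_(S,*b,z)) if b else "")
E
```

```text
A [ 0.4798 -0.2001  0.034 ] sep 0.0711 ang -13.7 dist 0.52
A [ 0.4774 -0.1933  0.034 ] sep 0.0729 ang -14.9 dist 0.515
B [ 0.5065 -0.3306  0.034 ] sep 0.0711 ang 21.7 dist 0.605
B [ 0.5024 -0.3243  0.034 ] sep 0.0738 ang 21.3 dist 0.598
C [ 0.318  -0.3757  0.034 ] sep 0.0714 ang -19.0 dist 0.492
C [ 0.3159 -0.3708  0.034 ] sep 0.0718 ang -16.8 dist 0.487
rimFL [0.5398 0.1503 0.059 ] 
rimFR [ 0.5963 -0.0756  0.059 ] [ 0.5945 -0.0695  0.059 ]
rimNR [ 0.4711 -0.1038  0.059 ] [ 0.4725 -0.0968  0.059 ]
rimNL [0.4173 0.119  0.059 ] [0.4089 0.1652 0.059 ]
lidFL [0.4956 0.3058 0.053 ] [0.4904 0.3135 0.053 ]
lidNL [0.3898 0.2789 0.053 ] [0.3861 0.2883 0.053 ]
lidNR [0.4429 0.0877 0.053 ] [0.4355 0.096  0.053 ]
lidFR [0.5392 0.1146 0.053 ] [0.5385 0.1168 0.053 ]
grip [0.4525 0.2398 0.081 ] [0.453  0.2431 0.081 ]
staple [0.474  0.1553 0.074 ] [0.4745 0.1634 0.074 ]
```

```bash
python3 -m handwheel '[{"tx":-1.2,"ty":-3.4},{"tx":-1.4,"ty":-3.8},{"tx":-1.4,"ty":-3.8},{"tx":-1.4,"ty":-3.8},{"tx":-1.4,"ty":-3.8}]' 7.5 25; python3 -m handwheel '[{"tx":-1.4,"ty":-3.8},{"tx":-1.4,"ty":-3.8},{"tx":-1.4,"ty":-3.8,"tz":4},{"tx":-1.4,"ty":-3.8,"tz":3},{"tx":-0.2,"yaw":0.02}]'; python3 - <<'E'
from h import *
for n in("top","side"):
    c=snap(n,n+"1"); print(n,px(c,sense()["ee_pos"]))
s=sense(); print(s["ee_pos"],s["tcp_rot"])
crop("top1",330,180,530,330,4,"t1"); crop("side1",300,120,450,240,5,"s1")
E
```

```text
top (np.float64(528.4794759436762), np.float64(329.77058654109146))
side (np.float64(433.4929144685865), np.float64(118.19848436101452))
[ 0.24196463 -0.5759535   0.22214369] [-2.61611078e+00  1.73852724e+00  1.27244484e-03]schema error: expected keys tx, ty, tz, yaw
schema error: expected keys tx, ty, tz, yaw
```

View pics/t1.png

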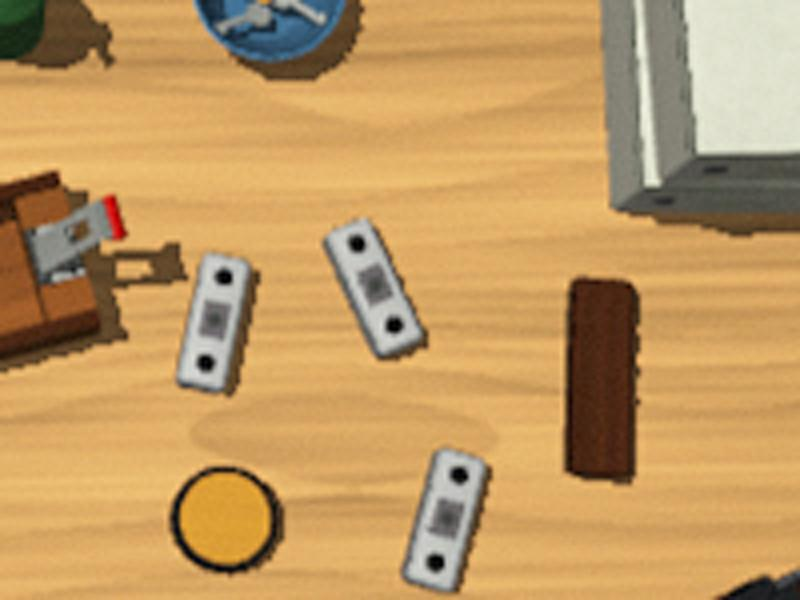

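View pics/s1.png

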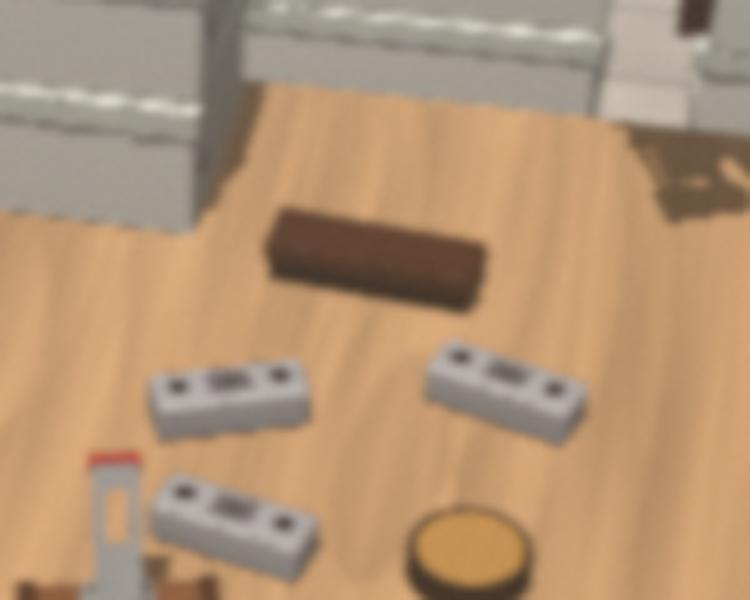

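```bash
python3 -m handwheel '[{"tx":-1.2,"ty":-3.4,"tz":0,"yaw":0},{"tx":-1.4,"ty":-3.8,"tz":0,"yaw":0},{"tx":-1.4,"ty":-3.8,"tz":0,"yaw":0},{"tx":-1.4,"ty":-3.8,"tz":0,"yaw":0},{"tx":-1.4,"ty":-3.8,"tz":0,"yaw":0}]' 7.5 25; python3 -m handwheel '[{"tx":-1.4,"ty":-3.8,"tz":0,"yaw":0},{"tx":-1.4,"ty":-3.8,"tz":0,"yaw":0},{"tx":-1.4,"ty":-3.8,"tz":4,"yaw":0},{"tx":-1.4,"ty":-3.8,"tz":3,"yaw":0},{"tx":-0.2,"ty":0,"tz":3,"yaw":0.02}]'; python3 - <<'E'
from h import *
for n in("top","side"):
    c=snap(n,n+"1"); print(n,px(c,sense()["ee_pos"]))
s=sense(); print(s["ee_pos"],s["tcp_rot"],s["contact_force"])
crop("top1",330,180,530,330,4,"t1"); crop("side1",300,120,450,240,5,"s1")
E
```

```text
time_s: 0.82
ee_pos: [0.388, -0.4404, 0.2226]
tcp_rot: [2.617, -1.739, -0.0]
contact_force: [0.3, -0.8, -0.4]
finger_gap: 0.0749
time_s: 1.45
ee_pos: [0.5077, -0.3254, 0.1215]
tcp_rot: [-2.602, 1.757, -0.0]
contact_force: [0.2, -0.5, -0.3]
finger_gap: 0.0751
top (np.float64(426.7805123795014), np.float64(246.5033890698137))
side (np.float64(346.50450493290043), np.float64(175.67548385109774))
[ 0.50329839 -0.32706422  0.11924747] [ 2.60020106 -1.76237327 -0.00996937] [-0.69235814 -0.45903925  0.24202349]
```

View pics/t1.png

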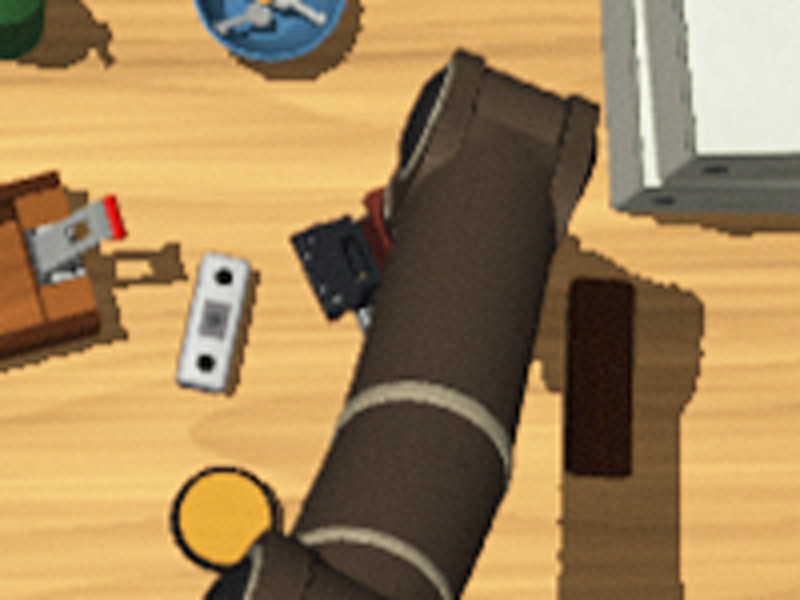

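View pics/s1.png

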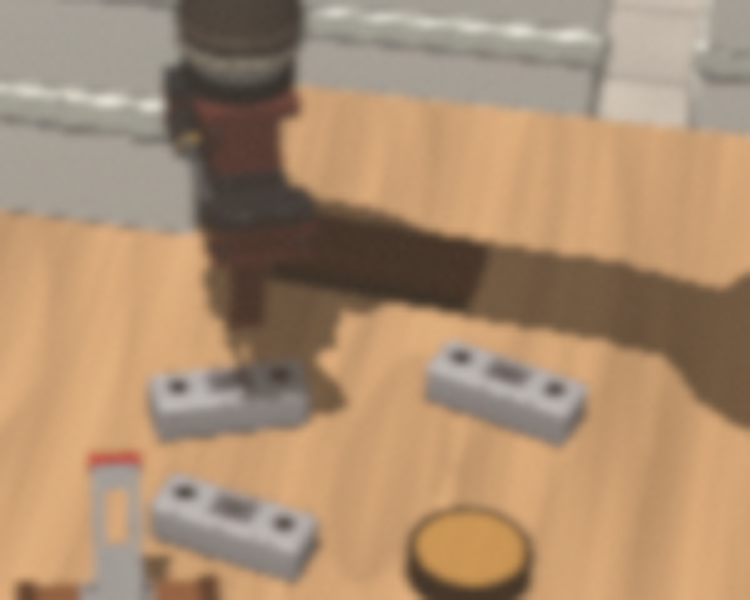

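```bash
python3 - <<'E'
from h import *
from scipy.spatial.transform import Rotation as Ro
s=sense();R=Ro.from_rotvec(s["tcp_rot"]).as_matrix();c=load("side1")
for d in(-.043,0,.043):
    u,v=px(c,s["ee_pos"]+R[:,0]*d);print(d,u,v,(u-300)*5,(v-120)*5)
print(np.round(R,3))
crop("side1",325,155,375,215,12,"s1b")
E
```

```text
-0.043 349.1722966284943 183.4016369728862 245.8614831424714 317.008184864431
0 346.50450493290043 175.67548385109774 232.52252466450216 278.3774192554887
0.043 343.91350095049165 168.1717145199629 219.56750475245826 240.85857259981452
[[ 0.37  -0.929 -0.005]
 [-0.929 -0.37   0.003]
 [-0.005  0.004 -1.   ]]
```

View pics/s1b.png

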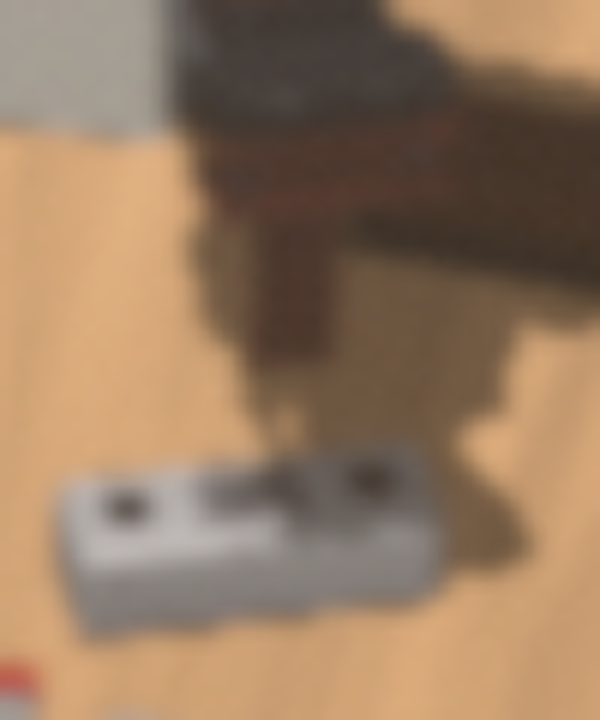

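```bash
python3 -m handwheel '[{"tx":0,"ty":0,"tz":3,"yaw":0.0},{"tx":0,"ty":0,"tz":4,"yaw":0},{"tx":0,"ty":0,"tz":3,"yaw":0},{"tx":0,"ty":0,"tz":1.3,"yaw":0},{"tx":0,"ty":0,"tz":0,"yaw":0}]' 7.5 25;  python3 -m handwheel '[{"tx":0,"ty":0,"tz":0,"yaw":0},{"tx":0,"ty":0,"tz":0,"yaw":0},{"tx":0,"ty":0,"tz":0,"yaw":0},{"tx":0,"ty":0,"tz":0,"yaw":0},{"tx":0,"ty":0,"tz":0,"yaw":0}]' 2 25
```

```text
time_s: 2.17
ee_pos: [0.5048, -0.3296, 0.0099]
tcp_rot: [2.598, -1.765, -0.0]
contact_force: [0.5, -0.9, 0.1]
finger_gap: 0.0751
time_s: 2.8
ee_pos: [0.5051, -0.3291, 0.01]
tcp_rot: [-2.599, 1.765, -0.001]
contact_force: [-1.3, -0.2, 4.3]
finger_gap: 0.0398
```

```bash
python3 -m handwheel '[{"tx":0,"ty":0,"tz":-2,"yaw":0.0},{"tx":0,"ty":0,"tz":-4,"yaw":0},{"tx":0,"ty":0,"tz":-4,"yaw":0},{"tx":0,"ty":0,"tz":-4,"yaw":0},{"tx":0,"ty":0,"tz":-3,"yaw":0}]'; python3 - <<'E'
from h import *
from scipy.optimize import least_squares
T=load("top0");S=load("side0")
tp=lambda x,y:(215+(x+.5)/3-.5,210+(y+.5)/3-.5); sp=lambda x,y:(280+(x+.5)/3.4-.5,175+(y+.5)/3.4-.5)
# tray-frame points: top px, side px
def pts(o,h):
    c,s=np.cos(h),np.sin(h)
    tip=np.array([0,-.1+.095*c-.013*s,.059+.095*s+.013*c])
    return [([.065,-.135,.059],(388,41),(82,209)),([-.065,-.135,.059],(418,156),(216,207)),([0,.05+o,.081],(89,177),(167,470)),
 ([0,-.035+o,.074],(171,156),(160,398)),([.0,.095+o,.053],(43,192),(171,550)),([.0,-.095+o,.053],(224,142),(158,366)),(tip,(430,73),(146,127))]
def res(p,full=False):
    x,y,a,o,h=p[:5];c,s=np.cos(a),np.sin(a);r=[]
    for P,u,v in pts(o,h):
        W=[x+c*P[0]-s*P[1],y+s*P[0]+c*P[1],P[2]]
        r+=list(np.array(px(T,W))-tp(*u)-p[5:7])+list(np.array(px(S,W))-sp(*v)-p[7:9])
    r=np.array(r)
    return r.reshape(-1,4) if full else np.r_[r,np.array(p[5:])*.7]
f=least_squares(res,[.5,.043,.24,.155,2,0,0,0,0],loss="soft_l1");print(np.round(f.x,4));print(np.round(res(f.x,True),1))
s=sense();print(s["ee_pos"],s["finger_gap"]);snap("side","side2");crop("side2",300,100,450,240,4,"s2")
E
```

```text
time_s: 3.42
ee_pos: [0.5051, -0.3292, 0.1826]
tcp_rot: [-2.599, 1.765, -0.003]
contact_force: [-0.4, -0.2, -2.8]
finger_gap: 0.0397
[ 0.5026  0.0435  0.2436  0.1557  2.1297 -0.546   0.0865  0.0172 -0.6817]
[[-0.6 -0.7 -1.   0. ]
 [ 0.4 -0.4  0.5 -0.7]
 [-0.5 -0.2 -0.   0.7]
 [-1.1  0.1  0.5  0.6]
 [ 2.3 -0.2 -0.4 -3.6]
 [ 0.2  1.   0.1 -0.3]
 [ 0.1  0.9  0.2  0.5]]
[ 0.50505058 -0.32922699  0.18260777] 0.03974402358707225
```

View pics/s2.png

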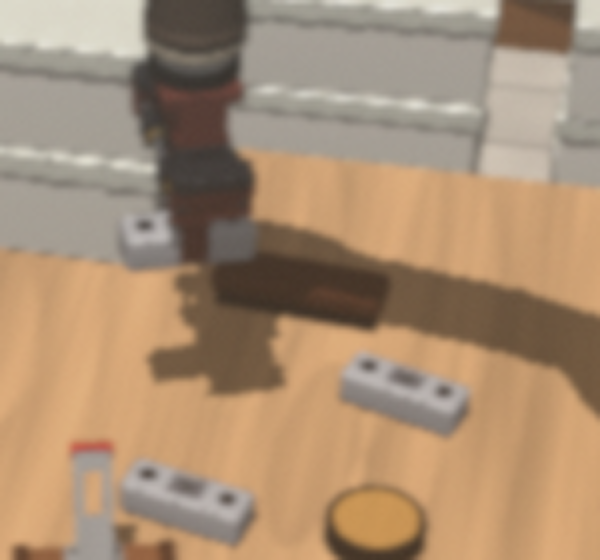

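```bash
python3 -m handwheel '[{"tx":0,"ty":0,"tz":0,"yaw":-0.18},{"tx":0,"ty":0,"tz":0,"yaw":-0.18},{"tx":0,"ty":0,"tz":0,"yaw":-0.18},{"tx":0,"ty":0,"tz":0,"yaw":-0.18},{"tx":0,"ty":0,"tz":0,"yaw":-0.18}]'; python3 -m handwheel '[{"tx":0,"ty":0,"tz":0,"yaw":-0.18},{"tx":0,"ty":0,"tz":0,"yaw":-0.18},{"tx":0,"ty":0,"tz":0,"yaw":-0.176},{"tx":0,"ty":0,"tz":0,"yaw":0},{"tx":0,"ty":0,"tz":0,"yaw":0}]'; cat > pose.py <<'E'
import sys
from h import *
from scipy.spatial.transform import Rotation as Ro
O=np.array([.5026,.0435]);A=.2436
def rep():
    s=sense();R=Ro.from_rotvec(s["tcp_rot"]).as_matrix();d=s["ee_pos"][:2]-O;c,n=np.cos(A),np.sin(A)
    print("tray x,y",np.round([c*d[0]+n*d[1],-n*d[0]+c*d[1]],4),"z",round(s["ee_pos"][2],4),"yaw err(rad) vs tray x",round(np.arctan2(R[1,0],R[0,0])-A,4),"tilt",np.round(R[:2,2],3),"F",np.round(s["contact_force"],1),"gap",round(s["finger_gap"],4),"t",round(s["time_s"],2),"q",np.round(s["q"],2))
if __name__=="__main__": rep()
E
python3 pose.py
```

```text
time_s: 4.1
ee_pos: [0.5045, -0.3289, 0.1797]
tcp_rot: [3.109, -0.449, -0.001]
contact_force: [-0.0, -0.2, -2.8]
finger_gap: 0.0401
time_s: 4.72
ee_pos: [0.5047, -0.3292, 0.1797]
tcp_rot: [3.119, 0.374, -0.0]
contact_force: [-0.7, -0.2, -2.2]
finger_gap: 0.04
tray x,y [-0.0879 -0.3622] z 0.1797 yaw err(rad) vs tray x -0.0046 tilt [-0. -0.] F [-0.7 -0.2 -2.2] gap 0.04 t 4.72 q [ 0.82  0.45 -0.44  1.68  0.22  1.06  0.55]
```

```bash
python3 -m handwheel '[{"tx":0.5,"ty":-2,"tz":0,"yaw":0},{"tx":1,"ty":-4,"tz":0,"yaw":0},{"tx":1,"ty":-4,"tz":0,"yaw":0},{"tx":1,"ty":-4,"tz":0,"yaw":0},{"tx":1,"ty":-4,"tz":0,"yaw":0}]'; python3 -m handwheel '[{"tx":1,"ty":-4,"tz":0,"yaw":0},{"tx":1,"ty":-4,"tz":0,"yaw":0},{"tx":1,"ty":-4,"tz":0,"yaw":0},{"tx":1,"ty":-3.2,"tz":0,"yaw":0},{"tx":0.3,"ty":-1,"tz":0,"yaw":0}]';  python3 -m handwheel '[{"tx":0,"ty":0,"tz":2,"yaw":0},{"tx":0,"ty":0,"tz":2,"yaw":0},{"tx":0,"ty":0,"tz":0,"yaw":0},{"tx":0,"ty":0,"tz":0,"yaw":0}]'; python3 - <<'E'
from pose import *
for n in("top","side"): snap(n,n+"3")
rep()
crop("top3",215,180,415,330,4,"t3"); crop("side3",270,140,420,350,2.8,"s3")
E
```

```text
time_s: 5.35
ee_pos: [0.5048, -0.1405, 0.1799]
tcp_rot: [-3.118, -0.38, -0.0]
contact_force: [1.6, 0.3, -2.6]
finger_gap: 0.0397
time_s: 5.98
ee_pos: [0.5073, 0.0276, 0.18]
tcp_rot: [-3.117, -0.386, -0.001]
contact_force: [0.1, -1.1, -1.8]
finger_gap: 0.0397
time_s: 6.48
ee_pos: [0.5082, 0.0239, 0.1403]
tcp_rot: [3.118, 0.38, 0.001]
contact_force: [0.3, 0.5, -2.5]
finger_gap: 0.0399
tray x,y [ 0.001  -0.0204] z 0.1405 yaw err(rad) vs tray x -0.0011 tilt [ 0.001 -0.   ] F [ 0.1 -0.5 -2.2] gap 0.0402 t 6.58 q [ 0.33  0.37 -0.58  1.94  0.25  0.91 -0.13]
```

View pics/t3.png

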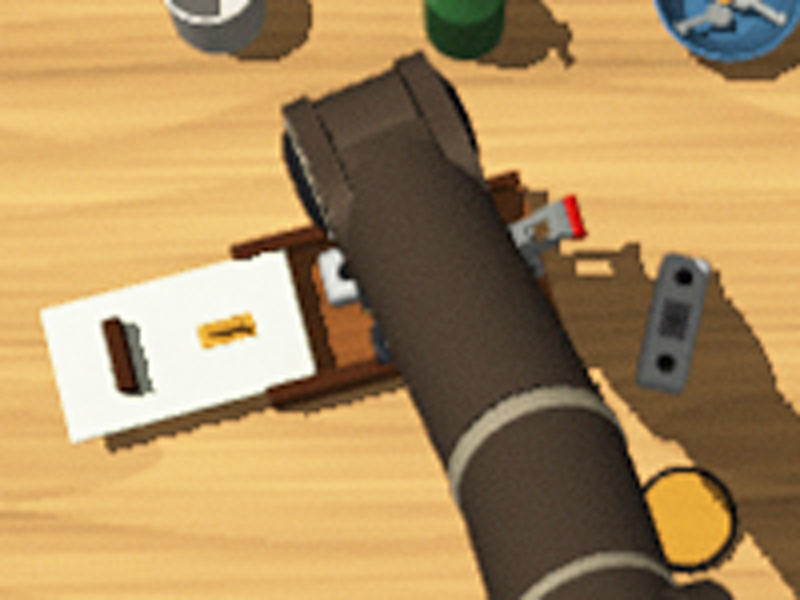

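View pics/s3.png

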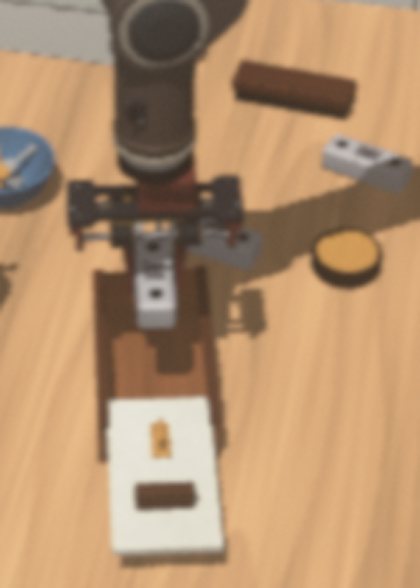

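```bash
python3 -m handwheel '[{"tx":-0.1,"ty":0,"tz":3,"yaw":0},{"tx":0,"ty":0,"tz":3,"yaw":0},{"tx":0,"ty":0,"tz":3,"yaw":0},{"tx":0,"ty":0,"tz":1.8,"yaw":0},{"tx":0,"ty":0,"tz":0,"yaw":0}]'; python3 -m handwheel '[{"tx":0,"ty":0,"tz":0.4,"yaw":0},{"tx":0,"ty":0,"tz":0.4,"yaw":0},{"tx":0,"ty":0,"tz":0.2,"yaw":0},{"tx":0,"ty":0,"tz":0.1,"yaw":0},{"tx":0,"ty":0,"tz":0,"yaw":0}]';python3 pose.py
```

```text
time_s: 7.2
ee_pos: [0.5066, 0.0237, 0.0311]
tcp_rot: [-3.118, -0.381, 0.002]
contact_force: [-0.7, -0.4, -1.6]
finger_gap: 0.0403
time_s: 7.82
ee_pos: [0.5071, 0.0238, 0.0207]
tcp_rot: [3.118, 0.381, 0.0]
contact_force: [0.2, 0.4, -2.0]
finger_gap: 0.0401
tray x,y [-0.0004 -0.0202] z 0.0207 yaw err(rad) vs tray x -0.0006 tilt [ 0. -0.] F [ 0.2  0.4 -2. ] gap 0.0401 t 7.83 q [ 0.24  0.54 -0.49  2.03  0.4   0.66 -0.27]
```

```bash
python3 -m handwheel '[{"tx":0,"ty":0,"tz":0.1,"yaw":0},{"tx":0,"ty":0,"tz":0.1,"yaw":0},{"tx":0,"ty":0,"tz":0,"yaw":0}]';python3 -m handwheel '[{"tx":0,"ty":0,"tz":0.1,"yaw":0},{"tx":0,"ty":0,"tz":0,"yaw":0}]'
```

```text
time_s: 8.2
ee_pos: [0.507, 0.0238, 0.0185]
tcp_rot: [3.118, 0.381, -0.0]
contact_force: [-0.8, 0.7, -2.3]
finger_gap: 0.0397
time_s: 8.45
ee_pos: [0.5071, 0.0238, 0.018]
tcp_rot: [3.118, 0.381, 0.0]
contact_force: [-2.3, -0.6, 4.4]
finger_gap: 0.0399
```

```bash
python3 -m handwheel '[{"tx":0,"ty":0,"tz":0,"yaw":0},{"tx":0,"ty":0,"tz":0,"yaw":0},{"tx":0,"ty":0,"tz":0,"yaw":0},{"tx":0,"ty":0,"tz":-1,"yaw":0},{"tx":0,"ty":0,"tz":-3,"yaw":0}]' 6.2;python3 -m handwheel '[{"tx":0,"ty":0,"tz":-4,"yaw":0},{"tx":0,"ty":-3,"tz":-4,"yaw":0},{"tx":0,"ty":-4,"tz":-2,"yaw":0},{"tx":0,"ty":-4,"tz":0,"yaw":0},{"tx":0,"ty":-3,"tz":0,"yaw":0}]'; python3 - <<'E'
from pose import *
for n in("top","side"): snap(n,n+"4")
rep()
crop("top4",215,180,415,330,4,"t4"); crop("side4",270,140,420,350,2.8,"s4")
E
```

```text
time_s: 9.07
ee_pos: [0.5061, 0.0238, 0.0575]
tcp_rot: [-3.118, -0.381, 0.004]
contact_force: [-0.0, 0.5, -0.4]
finger_gap: 0.0618
time_s: 9.7
ee_pos: [0.473, 0.1614, 0.1589]
tcp_rot: [-3.118, -0.382, -0.003]
contact_force: [0.3, -0.6, -0.7]
finger_gap: 0.0621
tray x,y [-0.0005  0.1236] z 0.1587 yaw err(rad) vs tray x 0.0046 tilt [0.001 0.002] F [ 0.3 -0.4  0.9] gap 0.0624 t 9.8 q [ 0.1   0.34 -0.64  1.94  0.25  0.94 -0.42]
```

View pics/t4.png

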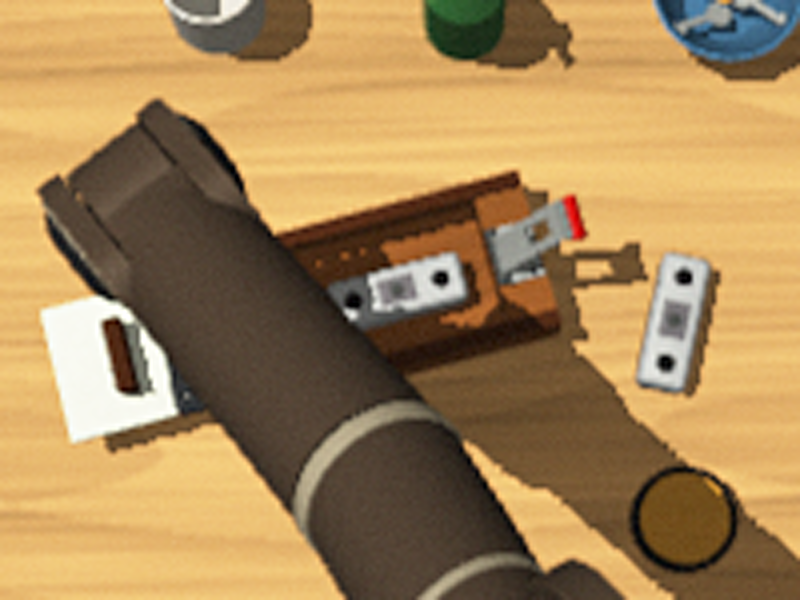

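View pics/s4.png

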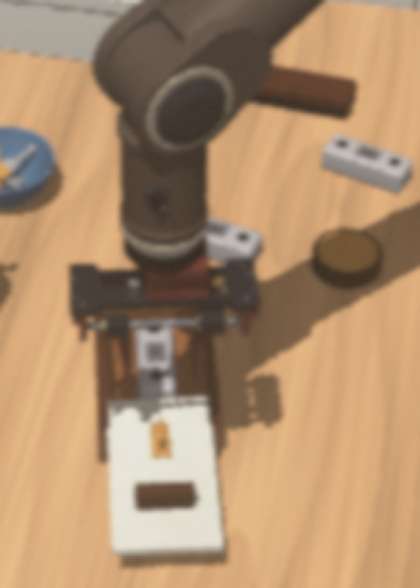

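```bash
python3 -m handwheel '[{"tx":0,"ty":-3,"tz":0,"yaw":0},{"tx":0,"ty":-4,"tz":0,"yaw":0},{"tx":0,"ty":-3.5,"tz":0,"yaw":0},{"tx":0,"ty":-1.9,"tz":2,"yaw":0},{"tx":0,"ty":0,"tz":3,"yaw":0}]' 3;python3 -m handwheel '[{"tx":0,"ty":0,"tz":3,"yaw":0},{"tx":0,"ty":0,"tz":1.8,"yaw":0},{"tx":0,"ty":0,"tz":0,"yaw":0}]'; python3 - <<'E'
from pose import *
snap("side","side5")
rep()
crop("side5",270,140,420,350,2.8,"s5")
E
```

```text
time_s: 10.42
ee_pos: [0.444, 0.2814, 0.1082]
tcp_rot: [-3.117, -0.383, -0.003]
contact_force: [-0.2, -1.1, -1.2]
finger_gap: 0.03
time_s: 10.8
ee_pos: [0.4433, 0.2791, 0.0589]
tcp_rot: [3.117, 0.38, -0.003]
contact_force: [-1.2, 0.3, 0.2]
finger_gap: 0.0298
tray x,y [-1.000e-04  2.435e-01] z 0.0599 yaw err(rad) vs tray x -0.001 tilt [-0. -0.] F [-0.7  1.2  0.3] gap 0.0299 t 10.85 q [-0.19  0.52 -0.59  1.96  0.41  0.78 -0.78]
```

View pics/s5.png

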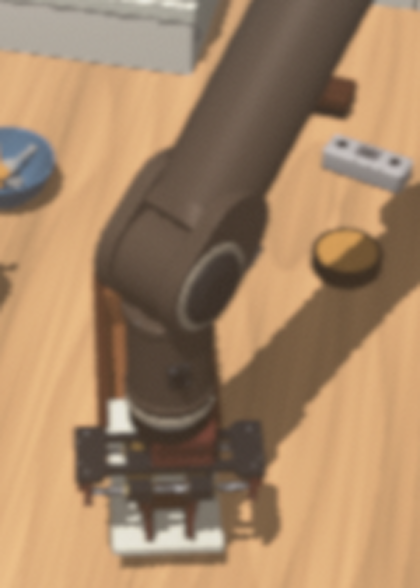

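```bash
python3 -m handwheel '[{"tx":0,"ty":1,"tz":0,"yaw":0},{"tx":0,"ty":1,"tz":0,"yaw":0},{"tx":0,"ty":1.5,"tz":0,"yaw":0},{"tx":0,"ty":2,"tz":0,"yaw":0},{"tx":0,"ty":2,"tz":0,"yaw":0}]';python3 -m handwheel '[{"tx":0,"ty":2,"tz":0,"yaw":0},{"tx":0,"ty":2,"tz":0,"yaw":0},{"tx":0,"ty":2,"tz":0,"yaw":0},{"tx":0,"ty":1.5,"tz":0,"yaw":0},{"tx":0,"ty":0,"tz":0,"yaw":0}]'; python3 pose.py
```

```text
time_s: 11.48
ee_pos: [0.4624, 0.2063, 0.0602]
tcp_rot: [-3.118, -0.38, -0.002]
contact_force: [1.8, 2.4, 1.1]
finger_gap: 0.03
time_s: 12.1
ee_pos: [0.4798, 0.1325, 0.0596]
tcp_rot: [3.118, 0.376, -0.001]
contact_force: [-0.4, -0.6, -0.7]
finger_gap: 0.0298
tray x,y [-0.0007  0.0919] z 0.0596 yaw err(rad) vs tray x -0.0033 tilt [-0.    -0.001] F [-0.4 -0.6 -0.7] gap 0.0298 t 12.1 q [ 0.1   0.48 -0.59  2.03  0.39  0.74 -0.49]
```

```bash
python3 -m handwheel '[{"tx":0,"ty":1,"tz":0,"yaw":0},{"tx":0,"ty":0.8,"tz":0,"yaw":0},{"tx":0,"ty":0.3,"tz":0,"yaw":0},{"tx":0,"ty":0,"tz":0,"yaw":0}]';python3 pose.py; python3 -m handwheel '[{"tx":0,"ty":0.3,"tz":0,"yaw":0},{"tx":0,"ty":0,"tz":0,"yaw":0}]'; python3 -m handwheel '[{"tx":0,"ty":0.3,"tz":0,"yaw":0},{"tx":0,"ty":0,"tz":0,"yaw":0}]';python3 pose.py
```

```text
time_s: 12.6
ee_pos: [0.4847, 0.1137, 0.0596]
tcp_rot: [3.118, 0.38, -0.0]
contact_force: [0.5, -1.0, 0.5]
finger_gap: 0.03
tray x,y [-0.0004  0.0724] z 0.0596 yaw err(rad) vs tray x -0.0009 tilt [-0. -0.] F [ 0.5 -1.   0.5] gap 0.03 t 12.6 q [ 0.14  0.48 -0.59  2.03  0.39  0.74 -0.45]
time_s: 12.85
ee_pos: [0.4854, 0.111, 0.0596]
tcp_rot: [3.118, 0.381, -0.0]
contact_force: [0.6, -0.0, 0.3]
finger_gap: 0.0299
time_s: 13.1
ee_pos: [0.4862, 0.108, 0.0596]
tcp_rot: [3.118, 0.38, -0.0]
contact_force: [-0.9, 0.8, -0.5]
finger_gap: 0.0299
tray x,y [-0.0004  0.0666] z 0.0596 yaw err(rad) vs tray x -0.0008 tilt [-0. -0.] F [-0.9  0.8 -0.5] gap 0.0299 t 13.1 q [ 0.15  0.48 -0.59  2.03  0.39  0.74 -0.43]
```

```bash
python3 -m handwheel '[{"tx":0,"ty":0.3,"tz":0,"yaw":0},{"tx":0,"ty":0,"tz":0,"yaw":0}]'; python3 -m handwheel '[{"tx":0,"ty":0.3,"tz":0,"yaw":0},{"tx":0,"ty":0,"tz":0,"yaw":0}]';python3 pose.py;python3 - <<'E'
from pose import *
snap("side","side6");snap("top","top6")
crop("side6",270,140,420,350,2.8,"s6");crop("top6",215,180,415,330,4,"t6")
E
```

```text
time_s: 13.35
ee_pos: [0.4862, 0.1079, 0.0597]
tcp_rot: [-3.115, -0.383, 0.0]
contact_force: [-2.9, 8.8, -0.9]
finger_gap: 0.0303
time_s: 13.6
ee_pos: [0.4862, 0.1078, 0.0597]
tcp_rot: [-3.111, -0.386, 0.0]
contact_force: [-5.6, 15.9, -1.7]
finger_gap: 0.0303
tray x,y [-0.0004  0.0664] z 0.0597 yaw err(rad) vs tray x 0.003 tilt [-0.001  0.007] F [-5.6 15.9 -1.7] gap 0.0303 t 13.6 q [ 0.16  0.48 -0.59  2.03  0.38  0.74 -0.42]
```

View pics/s6.png

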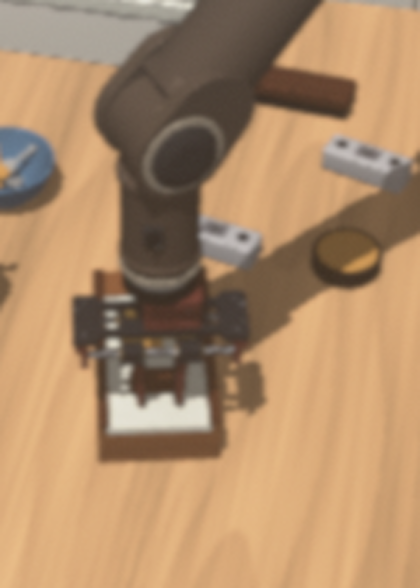

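View pics/t6.png

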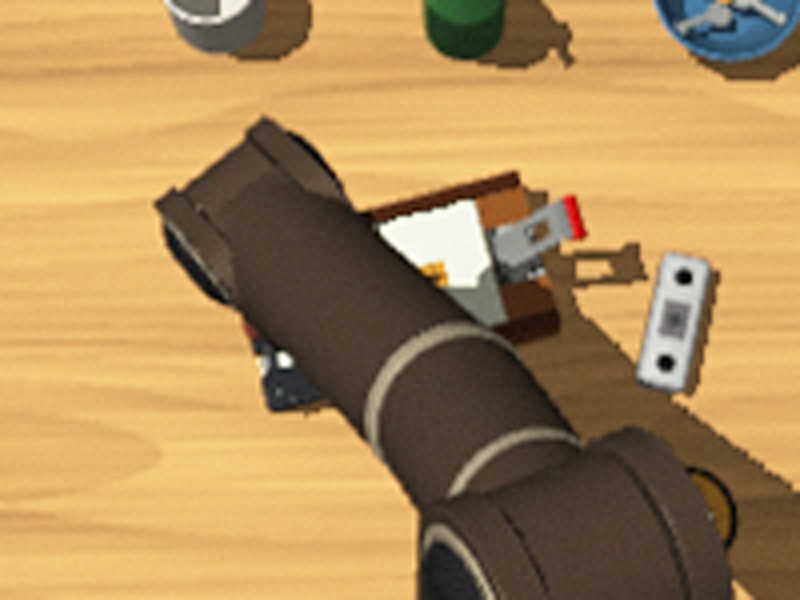

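```bash
python3 -m handwheel '[{"tx":0,"ty":-1,"tz":0,"yaw":0},{"tx":0,"ty":-0.6,"tz":0,"yaw":0},{"tx":0,"ty":0,"tz":-3,"yaw":0},{"tx":0,"ty":0,"tz":-5,"yaw":0},{"tx":0,"ty":0,"tz":-5,"yaw":0}]' 6.2; python3 -m handwheel '[{"tx":0,"ty":1,"tz":-4,"yaw":0},{"tx":0,"ty":4,"tz":-0.5,"yaw":0},{"tx":0,"ty":4,"tz":0,"yaw":0},{"tx":0,"ty":4,"tz":0,"yaw":0},{"tx":0,"ty":4,"tz":0,"yaw":0}]';python3 -m handwheel '[{"tx":0,"ty":4,"tz":0,"yaw":0},{"tx":0,"ty":2.4,"tz":0,"yaw":0},{"tx":0,"ty":0,"tz":0,"yaw":0}]';python3 - <<'E'
from pose import *
rep()
snap("side","side7");snap("top","top7")
crop("side7",270,140,420,300,4,"s7");crop("top7",215,180,415,330,4,"t7")
E
```

```text
time_s: 14.32
ee_pos: [0.4835, 0.1173, 0.1909]
tcp_rot: [3.118, 0.38, -0.001]
contact_force: [1.0, -0.6, -0.1]
finger_gap: 0.062
time_s: 14.95
ee_pos: [0.5247, -0.0491, 0.2348]
tcp_rot: [3.118, 0.379, 0.0]
contact_force: [0.9, 1.0, -0.1]
finger_gap: 0.0621
time_s: 15.32
ee_pos: [0.5398, -0.1117, 0.2343]
tcp_rot: [3.119, 0.374, -0.001]
contact_force: [0.3, 0.7, 0.5]
finger_gap: 0.0617
tray x,y [-0.0013 -0.1596] z 0.2343 yaw err(rad) vs tray x -0.0049 tilt [-0.001 -0.001] F [0.3 0.7 0.5] gap 0.0617 t 15.32 q [ 0.57  0.33 -0.57  1.73  0.2   1.13  0.18]
```

View pics/s7.png

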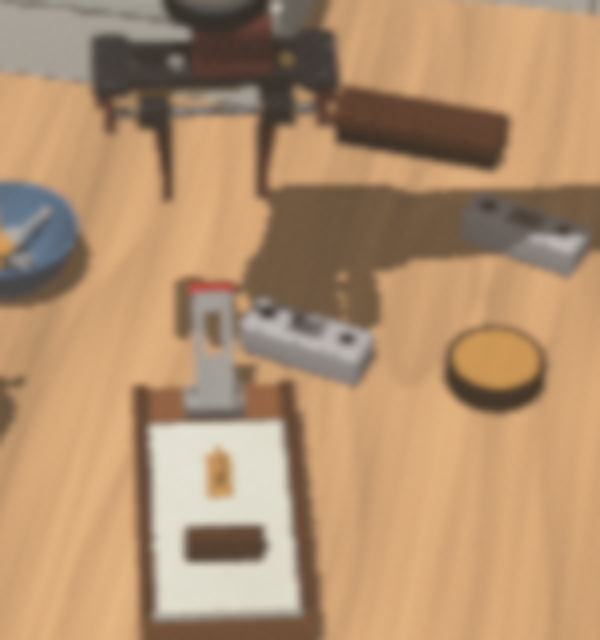

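View pics/t7.png

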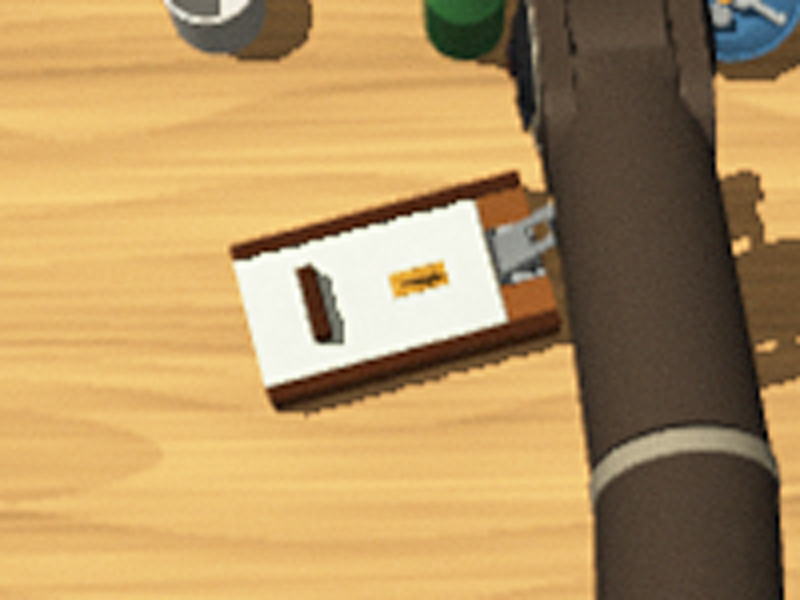

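```bash
python3 -m handwheel '[{"tx":0,"ty":0.2,"tz":3,"yaw":0},{"tx":0.1,"ty":0,"tz":4,"yaw":0},{"tx":0,"ty":0,"tz":3,"yaw":0},{"tx":0,"ty":0,"tz":1.3,"yaw":0},{"tx":0,"ty":0,"tz":0,"yaw":0}]';python3 - <<'E'
from pose import *
rep()
snap("side","side8")
crop("side8",290,150,390,250,6,"s8")
c=load("side8")
from math import *
for h in(2.03,2.13,2.23):
    P=(0,-.1+.0959*cos(h+.136),.059+.0959*sin(h+.136));a=A
    u=px(c,[O[0]-sin(a)*P[1],O[1]+cos(a)*P[1],P[2]]);print(h,P,u)
E
```

```text
time_s: 16.05
ee_pos: [0.5413, -0.1099, 0.1215]
tcp_rot: [-3.118, -0.383, 0.001]
contact_force: [0.3, -0.2, -0.1]
finger_gap: 0.0616
tray x,y [ 0.0005 -0.1582] z 0.1215 yaw err(rad) vs tray x 0.0008 tilt [-0.001  0.   ] F [ 0.3 -0.2 -0.1] gap 0.0616 t 16.05 q [ 0.52  0.46 -0.53  1.85  0.29  0.91  0.1 ]
2.03 (0, -0.1537689640535142, 0.1384084913885908) (np.float64(322.95616861693276), np.float64(212.02068775680885))
2.13 (0, -0.16142796420202432, 0.13264384029906928) (np.float64(322.8485915267158), np.float64(211.81917221706584))
2.23 (0, -0.1684731964376131, 0.1261433643006965) (np.float64(322.7509055663896), np.float64(211.92479039545066))
```

View pics/s8.png

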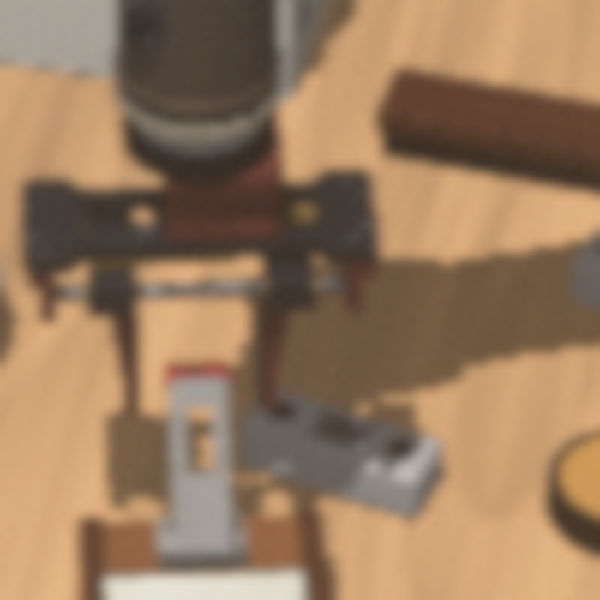

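```bash
python3 -m handwheel '[{"tx":0,"ty":0.3,"tz":0,"yaw":0},{"tx":0,"ty":0,"tz":0,"yaw":0},{"tx":0,"ty":0,"tz":0,"yaw":0},{"tx":0,"ty":0,"tz":0,"yaw":0},{"tx":0,"ty":0,"tz":0,"yaw":0}]' 2 15; python3 - <<'E'
from pose import *
rep()
from math import *
c=load("top6")
for h in(2.03,2.13,2.23):
    P=(0,-.1+.0959*cos(h+.136),.059+.0959*sin(h+.136));a=A
    print(h,px(c,[O[0]-sin(a)*P[1],O[1]+cos(a)*P[1],P[2]]))
snap("side","side9")
crop("side9",290,150,390,250,6,"s9");crop("top6",325,205,395,265,10,"t6b")
E
```

```text
time_s: 16.73
ee_pos: [0.5432, -0.1137, 0.1222]
tcp_rot: [3.118, 0.381, 0.003]
contact_force: [2.9, 0.6, 2.0]
finger_gap: 0.034
tray x,y [ 0.0015 -0.1624] z 0.1222 yaw err(rad) vs tray x -0.0004 tilt [ 0.002 -0.   ] F [2.9 0.6 2. ] gap 0.034 t 16.73 q [ 0.53  0.46 -0.53  1.85  0.29  0.91  0.11]
2.03 (np.float64(355.22037845163436), np.float64(235.1995596551214))
2.13 (np.float64(357.53279958684783), np.float64(234.95411912800418))
2.23 (np.float64(359.6222333021924), np.float64(234.81182003744811))
```

View pics/s9.png

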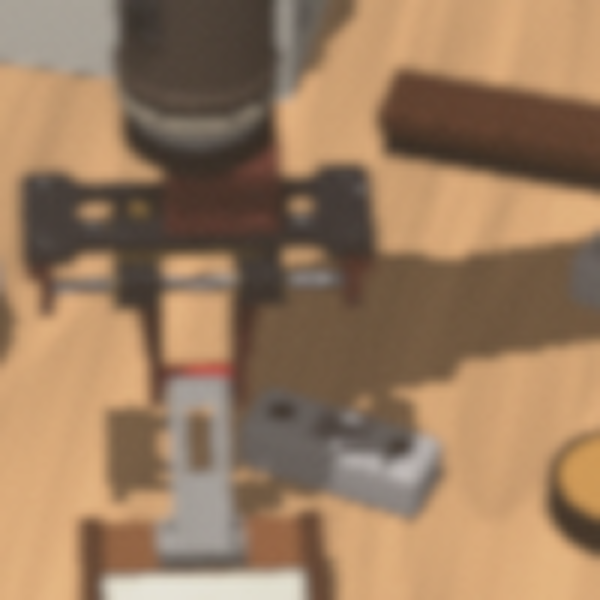

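View pics/t6b.png

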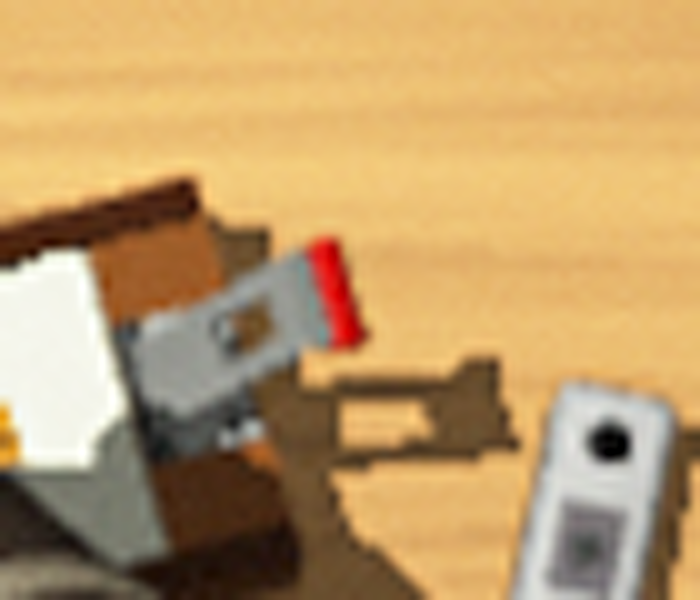

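```bash
python3 - <<'E'
import numpy as np
t=np.linspace(2.276,.136,17);r=9.59
print(np.round(np.c_[-np.diff(r*np.cos(t)),-np.diff(r*np.sin(t)),t[1:]-.136],2))
E
```

```text
[[-1.03 -0.76  2.01]
 [-1.12 -0.62  1.87]
 [-1.19 -0.46  1.74]
 [-1.25 -0.3   1.6 ]
 [-1.27 -0.13  1.47]
 [-1.28  0.04  1.34]
 [-1.26  0.21  1.2 ]
 [-1.23  0.38  1.07]
 [-1.16  0.54  0.94]
 [-1.08  0.69  0.8 ]
 [-0.98  0.82  0.67]
 [-0.86  0.95  0.54]
 [-0.73  1.05  0.4 ]
 [-0.58  1.14  0.27]
 [-0.42  1.21  0.13]
 [-0.26  1.26  0.  ]]
```

```bash
python3 -m handwheel '[{"tx":0,"ty":-1.03,"tz":-0.76,"yaw":0},{"tx":0,"ty":-1.12,"tz":-0.62,"yaw":0},{"tx":0,"ty":-1.19,"tz":-0.46,"yaw":0},{"tx":0,"ty":-1.25,"tz":-0.30,"yaw":0},{"tx":0,"ty":0,"tz":0,"yaw":0}]'; python3 pose.py; python3 -m handwheel '[{"tx":0,"ty":-1.27,"tz":-0.13,"yaw":0},{"tx":0,"ty":-1.28,"tz":0.04,"yaw":0},{"tx":0,"ty":-1.26,"tz":0.21,"yaw":0},{"tx":0,"ty":-1.23,"tz":0.38,"yaw":0},{"tx":0,"ty":0,"tz":0,"yaw":0}]'; python3 - <<'E'
from pose import *
rep()
snap("side","side10")
crop("side10",290,150,390,250,6,"s10")
E
```

```text
time_s: 17.4
ee_pos: [0.5316, -0.0676, 0.1431]
tcp_rot: [-3.117, -0.383, -0.002]
contact_force: [6.3, 1.6, -4.0]
finger_gap: 0.0339
tray x,y [ 0.0013 -0.1148] z 0.1431 yaw err(rad) vs tray x 0.0011 tilt [0.001 0.001] F [ 6.3  1.6 -4. ] gap 0.0339 t 17.4 q [ 0.48  0.41 -0.56  1.87  0.26  0.93  0.04]
time_s: 18.02
ee_pos: [0.5195, -0.0192, 0.1379]
tcp_rot: [-3.118, -0.383, -0.002]
contact_force: [6.0, 0.5, -2.1]
finger_gap: 0.034
tray x,y [ 0.0013 -0.0649] z 0.1379 yaw err(rad) vs tray x 0.0007 tilt [0.001 0.001] F [ 6.   0.5 -2.1] gap 0.034 t 18.02 q [ 0.41  0.39 -0.58  1.92  0.27  0.91 -0.06]
```

View pics/s10.png

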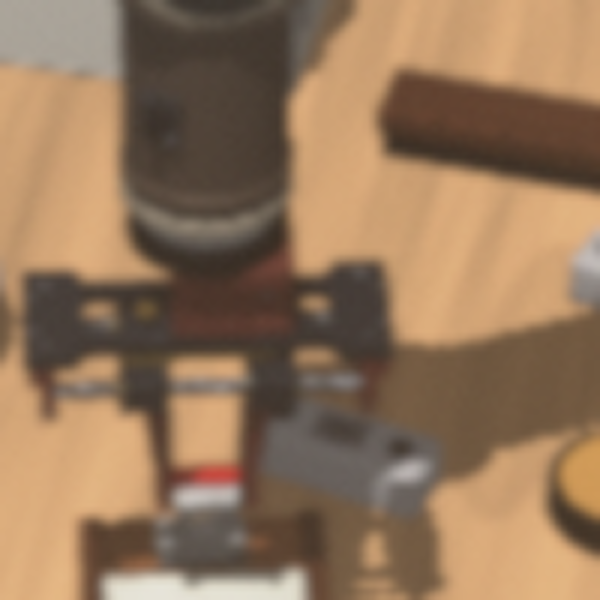

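```bash
python3 -m handwheel '[{"tx":-0.1,"ty":-1.16,"tz":0.54,"yaw":0},{"tx":0,"ty":-1.08,"tz":0.69,"yaw":0},{"tx":0,"ty":-0.98,"tz":0.82,"yaw":0},{"tx":0,"ty":-0.86,"tz":0.95,"yaw":0},{"tx":0,"ty":0,"tz":0,"yaw":0}]'; python3 pose.py; python3 -m handwheel '[{"tx":0,"ty":-0.73,"tz":1.05,"yaw":0},{"tx":0,"ty":-0.58,"tz":1.14,"yaw":0},{"tx":0,"ty":0,"tz":0,"yaw":0}]'; python3 - <<'E'
from pose import *
rep()
snap("side","side11")
crop("side11",290,170,390,270,6,"s11")
E
```

```text
time_s: 18.7
ee_pos: [0.5095, 0.0207, 0.108]
tcp_rot: [-3.117, -0.383, -0.005]
contact_force: [7.9, 2.6, -0.4]
finger_gap: 0.0337
tray x,y [ 0.0012 -0.0238] z 0.108 yaw err(rad) vs tray x 0.0009 tilt [0.003 0.001] F [ 7.9  2.6 -0.4] gap 0.0337 t 18.7 q [ 0.33  0.42 -0.58  1.97  0.3   0.84 -0.17]
time_s: 19.08
ee_pos: [0.5063, 0.0334, 0.0859]
tcp_rot: [-3.117, -0.383, -0.005]
contact_force: [6.4, 2.8, -0.2]
finger_gap: 0.034
tray x,y [ 0.0012 -0.0107] z 0.0859 yaw err(rad) vs tray x 0.0007 tilt [0.003 0.002] F [ 6.4  2.8 -0.2] gap 0.034 t 19.07 q [ 0.29  0.44 -0.56  1.99  0.33  0.79 -0.22]
```

View pics/s11.png

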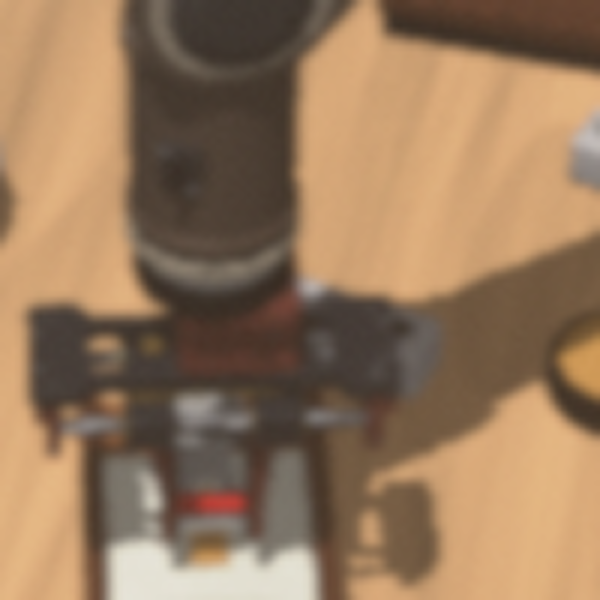

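```bash
python3 -m handwheel '[{"tx":0.15,"ty":-0.42,"tz":1.21,"yaw":0},{"tx":0,"ty":0,"tz":0,"yaw":0}]'; python3 -m handwheel '[{"tx":0,"ty":-0.2,"tz":0.8,"yaw":0},{"tx":0,"ty":0,"tz":0.3,"yaw":0},{"tx":0,"ty":0,"tz":0,"yaw":0}]'; python3 pose.py
```

```text
time_s: 19.38
ee_pos: [0.5053, 0.0375, 0.073]
tcp_rot: [-3.117, -0.382, 0.0]
contact_force: [5.1, 2.9, 0.0]
finger_gap: 0.0339
time_s: 19.75
ee_pos: [0.5049, 0.0394, 0.0621]
tcp_rot: [-3.117, -0.382, -0.0]
contact_force: [3.3, 5.5, 0.4]
finger_gap: 0.0337
tray x,y [ 0.0012 -0.0046] z 0.0621 yaw err(rad) vs tray x 0.0005 tilt [-0.     0.001] F [3.3 5.5 0.4] gap 0.0337 t 19.75 q [ 0.26  0.48 -0.55  2.01  0.36  0.75 -0.26]
```

```bash
python3 -m handwheel '[{"tx":0,"ty":0.1,"tz":0.15,"yaw":0},{"tx":0,"ty":0,"tz":0,"yaw":0}]'; python3 -m handwheel '[{"tx":0,"ty":0,"tz":0.15,"yaw":0},{"tx":0,"ty":0,"tz":0,"yaw":0}]'; python3 -m handwheel '[{"tx":0,"ty":0,"tz":0.15,"yaw":0},{"tx":0,"ty":0,"tz":0,"yaw":0}]'; python3 pose.py
```

```text
time_s: 20.0
ee_pos: [0.5049, 0.0394, 0.0608]
tcp_rot: [-3.116, -0.383, -0.0]
contact_force: [3.1, 8.2, 0.8]
finger_gap: 0.0336
time_s: 20.25
ee_pos: [0.505, 0.0393, 0.0599]
tcp_rot: [-3.116, -0.383, -0.0]
contact_force: [-0.0, 6.8, 7.8]
finger_gap: 0.0337
time_s: 20.5
ee_pos: [0.505, 0.0391, 0.0591]
tcp_rot: [-3.117, -0.383, -0.001]
contact_force: [-1.9, 6.1, 15.9]
finger_gap: 0.0339
tray x,y [ 0.0013 -0.0048] z 0.0591 yaw err(rad) vs tray x 0.0009 tilt [0.    0.001] F [-1.9  6.1 15.9] gap 0.0339 t 20.5 q [ 0.26  0.48 -0.54  2.01  0.36  0.74 -0.26]
```

```bash
python3 -m handwheel '[{"tx":0,"ty":0,"tz":-0.15,"yaw":0},{"tx":0,"ty":0,"tz":0,"yaw":0},{"tx":0,"ty":0,"tz":0,"yaw":0},{"tx":0,"ty":0,"tz":-2,"yaw":0},{"tx":0,"ty":0,"tz":-3,"yaw":0}]' 6; python3 -m handwheel '[{"tx":0,"ty":0,"tz":0,"yaw":0},{"tx":0,"ty":0,"tz":0,"yaw":0},{"tx":0,"ty":0,"tz":0,"yaw":0},{"tx":0,"ty":0,"tz":0,"yaw":0}]' 0; python3 -m handwheel '[{"tx":0,"ty":0,"tz":2,"yaw":0},{"tx":0,"ty":0,"tz":0.5,"yaw":0},{"tx":0,"ty":0,"tz":0.3,"yaw":0},{"tx":0,"ty":0,"tz":0,"yaw":0}]'; python3 pose.py
```

```text
time_s: 21.12
ee_pos: [0.5041, 0.0367, 0.1094]
tcp_rot: [-3.118, -0.38, 0.005]
contact_force: [-0.2, -0.2, -0.1]
finger_gap: 0.0597
time_s: 21.62
ee_pos: [0.5048, 0.0371, 0.1093]
tcp_rot: [-3.118, -0.381, 0.002]
contact_force: [0.3, 0.2, 0.5]
finger_gap: 0.0235
time_s: 22.12
ee_pos: [0.5054, 0.0372, 0.0821]
tcp_rot: [-3.118, -0.381, 0.0]
contact_force: [0.8, 0.3, -0.6]
finger_gap: 0.0005
tray x,y [ 0.0012 -0.0068] z 0.0821 yaw err(rad) vs tray x -0.0005 tilt [-0.  0.] F [ 0.8  0.3 -0.6] gap 0.0005 t 22.12 q [ 0.28  0.45 -0.56  1.99  0.33  0.79 -0.23]
```

```bash
python3 -m handwheel '[{"tx":0,"ty":-0.1,"tz":0.3,"yaw":0},{"tx":0,"ty":0,"tz":0,"yaw":0}]'; python3 -m handwheel '[{"tx":0,"ty":0,"tz":0.2,"yaw":0},{"tx":0,"ty":0,"tz":0,"yaw":0}]';python3 -m handwheel '[{"tx":0,"ty":0,"tz":0.1,"yaw":0},{"tx":0,"ty":0,"tz":0,"yaw":0}]'
```

```text
time_s: 22.38
ee_pos: [0.505, 0.0382, 0.0791]
tcp_rot: [3.118, 0.381, 0.0]
contact_force: [0.0, 0.7, 0.4]
finger_gap: 0.0006
time_s: 22.62
ee_pos: [0.5054, 0.0382, 0.0778]
tcp_rot: [3.118, 0.381, 0.001]
contact_force: [-3.4, -0.2, 8.2]
finger_gap: 0.0004
time_s: 22.88
ee_pos: [0.5055, 0.0382, 0.0774]
tcp_rot: [3.118, 0.381, 0.002]
contact_force: [-4.2, 0.3, 15.0]
finger_gap: 0.0009
```

```bash
python3 -m handwheel '[{"tx":0,"ty":0,"tz":-1,"yaw":0},{"tx":0,"ty":0,"tz":-4,"yaw":0},{"tx":0,"ty":0,"tz":-5,"yaw":0},{"tx":0,"ty":0,"tz":-5,"yaw":0},{"tx":0,"ty":4,"tz":-1,"yaw":0}]'; python3 -m handwheel '[{"tx":0,"ty":5,"tz":0,"yaw":0},{"tx":0,"ty":5,"tz":0,"yaw":0},{"tx":0,"ty":5,"tz":0,"yaw":0},{"tx":0,"ty":5,"tz":0,"yaw":0},{"tx":0,"ty":2,"tz":0,"yaw":0}]';python3 - <<'E'
from pose import *
rep()
snap("side","side12");snap("top","top12")
crop("side12",280,190,400,350,4,"s12");crop("top12",255,210,385,290,6,"t12")
E
```

```text
time_s: 23.5
ee_pos: [0.5162, 0.0022, 0.2402]
tcp_rot: [3.117, 0.389, 0.01]
contact_force: [1.1, 0.2, -0.5]
finger_gap: 0.0002
time_s: 24.12
ee_pos: [0.5673, -0.2178, 0.2357]
tcp_rot: [3.119, 0.375, -0.001]
contact_force: [0.6, 0.7, -0.9]
finger_gap: 0.0002
tray x,y [-2.000e-04 -2.692e-01] z 0.2357 yaw err(rad) vs tray x -0.0046 tilt [-0.001 -0.001] F [ 0.6  0.7 -0.9] gap 0.0002 t 24.12 q [ 0.65  0.42 -0.5   1.6   0.21  1.18  0.34]
```

View pics/s12.png

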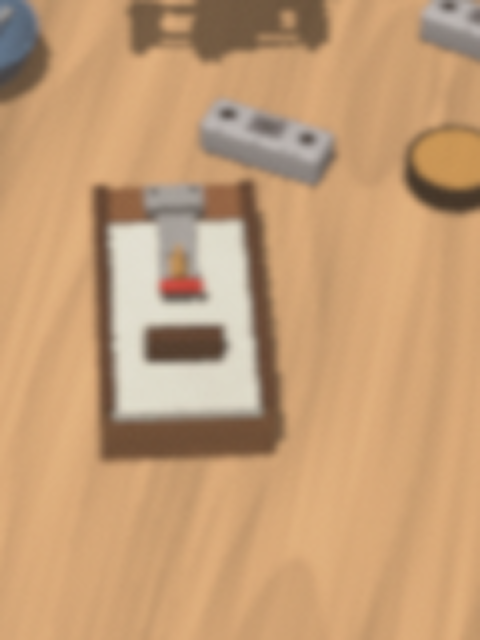

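View pics/t12.png

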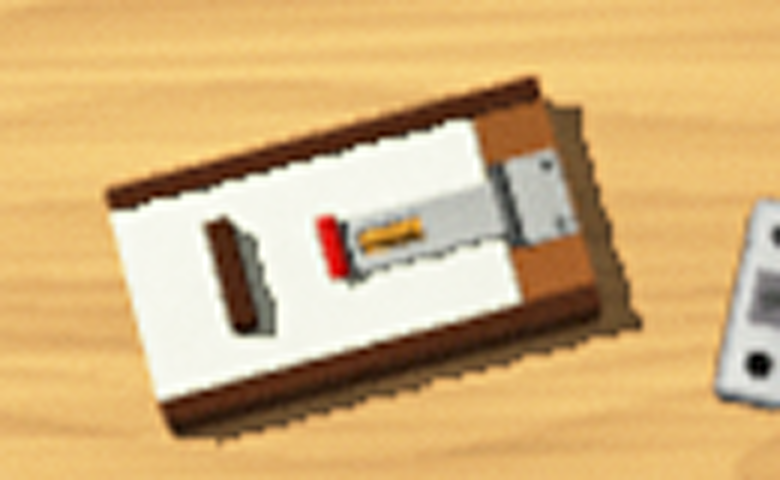

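View pics/top12.png

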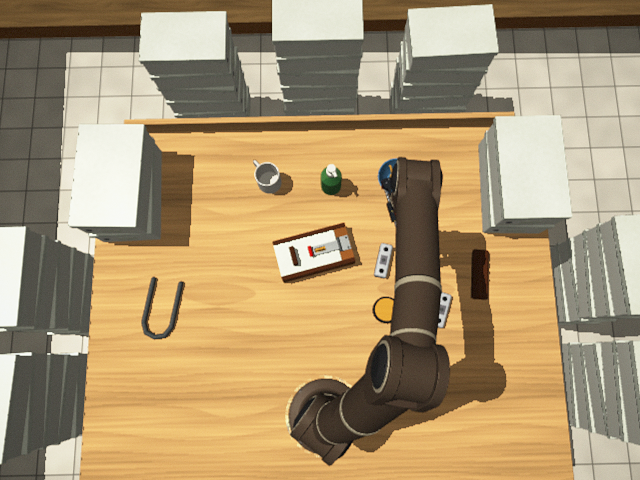

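```bash
python3 -m handwheel '[{"tx":0,"ty":0,"tz":0,"yaw":0},{"tx":0,"ty":0,"tz":0,"yaw":0}]'; python3 -c "
from station import *
print(close_job())"
```

```text
time_s: 24.48
ee_pos: [0.5677, -0.2121, 0.2364]
tcp_rot: [-3.118, -0.385, -0.001]
contact_force: [-0.3, 0.2, -0.5]
finger_gap: 0.0002
the job is handed in; nothing more can be done
None
```

I set the farthest lock (about 0.60 m from the base) flat in the tray and let go. I then pushed the lid shut, swung the hasp over the staple and handed the job in at about 24.5 s.

- **Lock:** both views after release showed it lying inside the tray, the same way up. I could not see it again once the lid was shut.
- **Lid:** it ran up against a hard stop at about 16 N. That put the grip within about 2 mm of its shut position, and the last top picture shows no gap at the end block.
- **Hasp:** it pressed firmly against its stop, with the red grip's top at about 78 mm, the height expected when shut. The final pictures show it flat with the staple through the slot.
- **Bystanders:** those visible in the last pictures looked unmoved. The arm partly hid the bowl, the polish tin and one of the look-alike locks in the last top view. It never came down near the bowl or that lock.
- **Forces:** the largest contact force I read was about 17 N, well under the limits.

**Disagreement:** before I moved anything, the two cameras differed by about 5–7 mm in y. I used values between them, and every contact afterwards matched within about 2 mm.

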